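Fit the spring-loaded idler roller into the rock tumbler

ROBOT

A 7-joint arm with a two-finger parallel gripper is mounted at the origin on the work surface. World frame = base frame: x ahead of the robot, y to its left, z up, the work surface at z = 0. Lengths are in mm, angles in degrees, forces in N, time in s.
With the tool pointing down it reaches from about 425 to 925 mm from the base axis. Payload 6.8 kg.
Tool frame: the origin (TCP) lies between the finger pads; the fingertips stand 25 mm ahead of it and the grasp point (between the pads) lies 6 mm ahead of it (robot.tips_ahead is the distance from the TCP to the fingertips, in mm); z points along the fingers, y is the line along which they close (so a half turn about z gives the same grasp; the last joint's range is limited). The gripper opens to 85 mm and grips with 20 to 120 N. Pads are 22 mm wide; open, the fingers measure 114 mm over their backs; the gripper's body (76 mm by 85 mm) begins 54 mm behind the grasp point. The pads swing forward as they close: fully open they stand 13 mm farther back than shut.
Start: joints at [63.65, 27.33, 1.283, 89.118, -0.659, 63.558, -4.761], TCP at [232.606, -633.673, 256.308] pointing down, gripper open.
Joint ranges: [-169.35, 169.35], [-19.33, 120.38], [-80.79, 83.38], [13.8, 139.57], [-78.32, 258.32], [9.67, 109.79], [-169.56, 169.56]. Speed limits (degrees/s): [136.94, 136.94, 180, 180, 180, 180, 180].

INTERFACE

Orientations are given as [roll, pitch, yaw] about the fixed x, y, z axes, in that order (R = Rz(yaw) Ry(pitch) Rx(roll)).
In Python, from rig import robot gives the robot as it stands.
- The arm moves only by the shell command python3 -m jog 'ROWS' [OPENING]. ROWS is JSON, a list of rows, each a list of 6 numbers: the shift along the tool's x, y, z as a fraction of full scale, then the turn, a rotation vector about the tool's x, y, z as a fraction of full scale. In form: [[tx, ty, tz, rx, ry, rz], ...]. A call has 1 to 12 rows; each row shifts and turns the commanded pose from where the row before left it, along the tool's axes as they then stand; what a row does not reach is not made up. Full scale, the value 1, is 80 mm for a shift and pi/4 rad for a turn. A row lasts 1/10 s, in which the tool goes at most 50 mm and 8.59 degrees, less where a joint would pass 70% of its speed; a pose out of reach is approached as far as the arm can. A call with a number of a shift or a turn outside -1 to 1 is refused whole. A call with a gripper value outside its range is refused whole. OPENING is the opening, from 0 (shut) to 1 (fully open), set as the call begins (- or left out, the last holds). The fingers move at their own pace and stop on an object; the grip force is fixed at half the most. Time passes only in rows, so rows that do not move let the fingers close. It gives the time, the measured TCP pose, the force, the opening and the grip force at its end, in the units of the state.
- robot.sense(): the state, without advancing time (a new reading comes with each control period).
- robot.capture(name): name is "side" or "top" or "wrist"; returns the picture (384x512x3 uint8, red, green, blue); there is no depth.
- robot.camera_model(name): a dict with "intrinsics" (3x3 intrinsics, pixels), "extrinsics" (4x4, takes a point from world to camera coordinates). Camera axes: x right, y down, z forward; pixel columns grow to the right and rows downward; lengths in mm; the calibration is good to about 2 mm. A picture is of the moment at which its call begins: read the wrist's pose just before it. camera_model takes no time and is no camera call; for the wrist camera it gives the pose at the moment of the call.
- robot.close_job(): hands the job in; it is judged then, once.
The state is a dict: "time_s": time; "qpos": joint angles; "qd": joint speeds; "tau": joint torques, N m; "eef_pos": TCP position; "tool_rot": TCP orientation; "ft_force": force on the tool from outside, world axes, zero at the start; "wrist_torque": the same for the moment, N m; "grip_width": finger opening in mm; "grasp_force": force on a finger pad.
Only numpy, scipy, OpenCV 4.12 (cv2) and the standard library are available. Lean on these libraries where they do the work, as an engineer would, in place of code of your own. Each camera call takes 0.05 s, during which the arm holds its last target. There are 200 camera calls.

TASK

Fit the loose red idler roller into the two empty bearing blocks of the rock tumbler: set its sprung pin in one bore, push against the spring until the other pin clears its block, bring the roller level and ease it back so that both pins sit fully home in their bores, then let go. Work gently, by feel: do not press or knock the tumbler, with the roller or the gripper, harder than 25 N. Leave the other things on the bench where they are.

Things in the scene. Friction and masses are not known exactly. Their poses are not given: they have to be found in the camera images.
- roller_mid (a point): Idler roller to fit, loose, lying on its red grippy sleeve (32 mm diameter, 130 mm long, 0.3 kg in all). Point: centre of the sleeve, on the axis, 16 mm above the bench at the start. Own x = roller axis, towards the SPRUNG (brass pin) end; it may be rolled about x. (The grey roller in the far tray is worn out: leave it.)
- sprung_tip (a point): Tip of the sprung brass pin (8 mm diameter, round nose): 100 mm from roller_mid when free, pushes in at most 16.5 mm into its dark housing (16 mm diameter, ends 72 mm from roller_mid). Spring: 1.6 N at first touch plus 0.8 N per mm, so about 5.6 N at 5 mm in, 12.8 N at 14 mm, 14.8 N at 16.5 mm, then solid; damped (60 N s/m). x axis points outward
- plain_tip (a point): Tip of the fixed steel pin at the other end (-x) of the roller, 94 mm from roller_mid. Pin 8 mm diameter, 9 mm long, blunt nose (1 mm step at the rim), standing on the shoulder of a steel hub (16 mm diameter) whose face is 85 mm from roller_mid
- roller: The whole idler roller; origin and axes as roller_mid. Fitted: hub shoulder against its block, centre at idler_seat (hanging up to 2 mm low in the bores), sprung pin still pushed in 5 mm. The plain pin passes its block only with the roller shifted at least 9 mm towards the sprung end (sprung pin 14 mm in); at 11.5 mm the sprung pin is solid
- idler_seat (a point): Where the centre of the fitted roller belongs: midway between the two empty bearing blocks on the front (robot) side of the tumbler, 80 mm above the bench, 65 mm above the deck. Own y = line of the two bores, level; x towards the drive roller, z up
- bore_1 (a point): Centre of the mouth of the bore in the inner face of the bearing block at +y of idler_seat, 85 mm from it. Blind bore 12 mm diameter, 10 mm deep, small chamfer. Black block 50 mm wide along x, 16 mm thick, from 20 mm below to 16 mm above the bore; the side sheet behind it is lower. Axes as idler_seat
- bore_2 (a point): The same for the block at -y of idler_seat, facing bore_1; bores are alike and the sprung end may go to either. Axes as idler_seat
- tumbler: Rock tumbler bolted to the bench, blue steel frame, x from -48 to +214 mm, 208 mm wide, grey belt guard out to 130 mm at -y; origin on the bench under idler_seat, axes as there. Black drive roller (32 mm diameter) parallel to the idler's line, 90 mm away at +x, same height; dark motor from x = 134 mm, up to 92 mm above the bench
- barrel: the tumbler's black rubber barrel standing on end, 108 mm across, 144 mm high with its metal lid; origin under its centre; leave alone
- stone_jar: amber glass jar with blue cap, 76 mm across, 115 mm high; origin under its centre; leave alone
- grit_tin: tin with red label, 72 mm across, 95 mm high; origin under its centre; leave alone
- agate: brown agate slab with a pale eye, about 90 x 45 mm, 10 mm thick; origin under its centre; leave alone
- dop_stick: short wooden stick with a brass cup, 110 mm long, 14 mm thick; origin at the underside of its middle; leave alone
- screwdriver: screwdriver with yellow handle lying on the bench, about 200 mm long; leave alone

How it is judged (in metres and radians):
At the end, for the whole second after the job is handed in: Both pins home, one in each bore, at least 5 mm deep, either way round; roller centre within 4 mm of idler_seat in x and y and 5 mm in height, axis within 0.04 rad of the line of the bores; at rest and let go (x of roller_mid in the frame of idler_seat between -0.004 and 0.004 m and y of roller_mid in the frame of idler_seat between -0.004 and 0.004 m and z of roller_mid in the frame of idler_seat between -0.005 and 0.005 m and angle between the x axis of roller_mid and the y axis of idler_seat, either way round below 0.04 rad and ((y of sprung_tip in the frame of idler_seat above 0.09 m and y of plain_tip in the frame of idler_seat below -0.09 m) or (y of sprung_tip in the frame of idler_seat below -0.09 m and y of plain_tip in the frame of idler_seat above 0.09 m)) and linear speed of roller below 0.02 m/s and angular speed of roller below 0.5 rad/s); the robot touches nothing.
It fails at once if the roller or the gripper pushes on the tumbler with more than 25 N (contact force between any of roller, the arm, the fingers and tumbler above 25 N).
It fails at once if one of the other loose things on the bench is moved more than 30 mm (distance of any of barrel, stone_jar, grit_tin, agate, dop_stick, screwdriver from where it was at the start of the episode above 0.03 m).
It also fails if it takes over 72 s, if anything falls off the work surface, if the arm or the gripper's body presses on something with over 40 N, if the wrist force passes 120 N, or if a joint passes its speed limit or range.

## Working session

There is one attempt and no reset: what is moved stays moved. The work goes in short steps, Python scripts to look and compute and a shell command to move; the robot and the scene stay as the last step left them, time stands still between calls to the robot, and variables do not carry over. Pictures are saved under pics/ and viewed, at most 10 in all, crops included, and the job is handed in when it is done.

```bash
mkdir -p pics; ls; python3 - <<'E'
from rig import robot
import cv2,numpy as np
s=robot.sense();print({k:np.round(v,2) for k,v in s.items()},robot.tips_ahead)
a=[]
for n in("side","top"):
    im=robot.capture(n);cv2.imwrite(f"pics/{n}0.png",im[:,:,::-1])
    m=robot.camera_model(n);print(n,np.round(m["intrinsics"],1).tolist(),np.round(m["extrinsics"],3).tolist())
E
```

```text
pics
{'time_s': np.float64(0.0), 'qpos': array([63.65, 27.38,  1.28, 89.18, -0.66, 63.56, -4.76]), 'qd': array([-0.04,  0.  , -0.03, -0.01,  0.05, -0.08,  0.05]), 'tau': array([ 0.000e+00, -5.964e+01,  1.610e+00, -2.812e+01,  1.000e-02,
        1.000e-02, -0.000e+00]), 'eef_pos': array([ 232.39, -633.16,  255.31]), 'tool_rot': array([-1.799e+02,  1.000e-02,  2.016e+01]), 'ft_force': array([ 0.4 , -0.16,  0.38]), 'wrist_torque': array([0.  , 0.02, 0.01]), 'grasp_force': np.float64(0.0), 'grip_width': np.float64(85.29)} 25.0
side [[395.8, 0.0, 258.9], [0.0, 395.8, 191.9], [0.0, 0.0, 1.0]] [[-0.696, -0.718, -0.007, 320.396], [-0.412, 0.408, -0.815, 265.381], [0.588, -0.564, -0.579, 1177.802], [0.0, 0.0, 0.0, 1.0]]
top [[478.1, 0.0, 253.7], [0.0, 478.1, 188.1], [0.0, 0.0, 1.0]] [[-0.008, -1.0, 0.004, -32.348], [-0.991, 0.007, -0.131, 487.41], [0.131, -0.005, -0.991, 1478.243], [0.0, 0.0, 0.0, 1.0]]
```

View pics/top0.png

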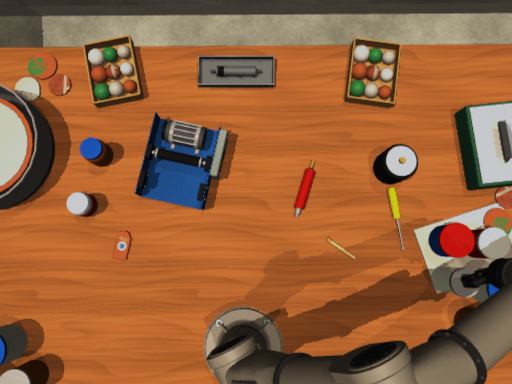

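View pics/side0.png

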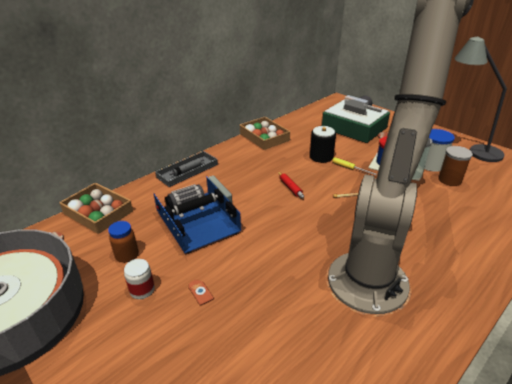

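The top view shows the roller at about (305,190) with its brass end up (312,163) and steel end down (297,213). The tumbler is at about (183,162), with its front (deck) side towards the robot. I'll measure the roller and zoom on the tumbler.

```bash
cat > h.py <<'E'
from rig import robot
import cv2,numpy as np
def ray(m,p):
    K=m["intrinsics"];E=np.array(m["extrinsics"]);R=E[:3,:3];t=E[:3,3]
    c=-R.T@t;d=R.T@np.linalg.inv(K)@np.array([p[0],p[1],1.]);return c,d
def onz(m,p,z):
    c,d=ray(m,p);return c+d*(z-c[2])/d[2]
def proj(m,P):
    E=np.array(m["extrinsics"]);q=E[:3,:3]@np.array(P,float)+E[:3,3];q=np.array(m["intrinsics"])@q;return q[:2]/q[2]
E
python3 - <<'E'
from h import *
im=cv2.imread("pics/top0.png");m=robot.camera_model("top")
hsv=cv2.cvtColor(im,cv2.COLOR_BGR2HSV)
k=((hsv[...,0]<5)|(hsv[...,0]>174))&(hsv[...,1]>200)&(hsv[...,2]>100)
k[:, :270]=0;k[:,340:]=0;k[:150]=0;k[230:]=0
k=k.astype(np.uint8);ys,xs=np.nonzero(k)
r=cv2.minAreaRect(np.c_[xs,ys].astype(np.float32));print(r,len(xs))
b=cv2.boxPoints(r);P=np.array([onz(m,p,20) for p in b]);print(P.round(0),onz(m,r[0],16).round(1))
print([np.linalg.norm(P[i]-P[i-1]).round(0) for i in range(4)])
c1=cv2.resize(im[105:220,130:240],None,fx=5,fy=5,interpolation=cv2.INTER_CUBIC)
c=im[150:225,285:325];c=cv2.resize(c,None,fx=5,fy=5,interpolation=cv2.INTER_CUBIC)
o=np.zeros((575,760,3),np.uint8);o[:575,:550]=c1;o[:375,555:755]=c
cv2.imwrite("pics/z1.png",o)
E
```

```text
((304.4648742675781, 187.98919677734375), (9.410748481750488, 40.28976821899414), 17.10272979736328) 378
[[ 431. -163.   20.]
 [ 555. -204.   20.]
 [ 546. -232.   20.]
 [ 422. -192.   20.]] [ 488.6 -198.2   16. ]
[np.float64(30.0), np.float64(130.0), np.float64(30.0), np.float64(130.0)]
```

View pics/z1.png

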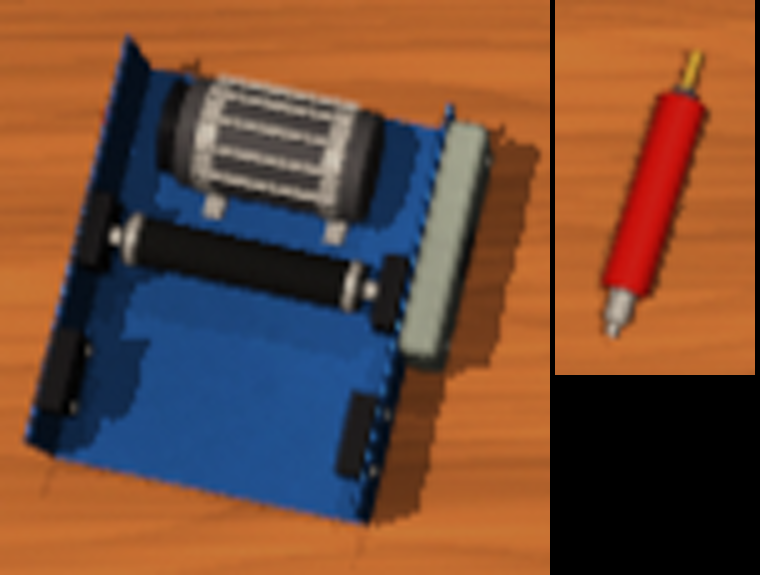

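```bash
python3 - <<'E'
from h import *
m=robot.camera_model("top")
L=onz(m,(130+62/5,105+370/5),92);R=onz(m,(130+357/5,105+435/5),92);print(L.round(),R.round(),((L+R)/2).round(),np.linalg.norm(L-R),np.degrees(np.arctan2(*(L-R)[[1,0]])))
s=robot.sense();w=robot.camera_model("wrist");print(np.round(w["intrinsics"],1).tolist())
from scipy.spatial.transform import Rotation as Ro
T=Ro.from_euler("xyz",s["tool_rot"],degrees=True).as_matrix();E=np.array(w["extrinsics"])
c=-E[:3,:3].T@E[:3,3];print("cam in tool",(T.T@(c-s["eef_pos"])).round(1),(T.T@E[:3,:3].T).round(3))
# drive roller / tip check roller
print(onz(m,(285+(695-555)/5,150+52/5),20).round(),onz(m,(285+(613-555)/5,150+335/5),20).round())
E
```

```text
[510. 302.  92.] [469. 123.  92.] [489. 212.  92.] 184.02852388984235 77.0967941390301
[[294.9, 0.0, 258.2], [0.0, 294.9, 188.2], [0.0, 0.0, 1.0]]
cam in tool [  81.    -0.2 -117.4] [[ 0.001 -0.948 -0.318]
 [ 1.     0.     0.001]
 [-0.001 -0.318  0.948]]
[ 577. -227.   20.] [ 396. -171.   20.]
```

```bash
cat >> h.py <<'E'
from scipy.spatial.transform import Rotation as Ro
def go(P,yaw=None,up=0.):
    """total shift in tool axes (units of 80 mm) and turn (units of 45 deg, applied after the shift); up = tilt lifting tool -x end"""
    s=robot.sense();T=Ro.from_euler("xyz",s["tool_rot"],degrees=True)
    print("t",round(s["time_s"],2),"pos",s["eef_pos"].round(1),"rot",np.round(s["tool_rot"],2),"F",s["ft_force"].round(1))
    print("shift",(T.inv().apply(np.array(P)-s["eef_pos"])/80).round(3))
    if yaw is not None:
        G=Ro.from_euler("z",yaw,degrees=True)*Ro.from_euler("y",up,degrees=True)*Ro.from_euler("x",180,degrees=True)
        print("turn",((T.inv()*G).as_rotvec()/(np.pi/4)).round(4),"shift after turn",(G.inv().apply(np.array(P)-s["eef_pos"])/80).round(3))
E
python3 -c "
from h import *
go([470,-198,260],-18)"
```

```text
t 0.1 pos [ 232.4 -633.2  255.5] rot [-1.7991e+02  1.0000e-02  2.0160e+01] F [-0.3  0.8  0.5]
shift [ 4.662 -4.084 -0.051]
turn [-1.90e-03  8.00e-04  8.48e-01] shift after turn [ 1.143 -6.091 -0.057]
```

```bash
python3 -m jog '[[0.39,-0.34,0,0,0,0],[0.39,-0.34,0,0,0,0],[0.39,-0.34,0,0,0,0],[0.39,-0.34,0,0,0,0],[0.39,-0.34,0,0,0,0],[0.39,-0.34,0,0,0,0],[0.39,-0.34,0,0,0,0],[0.39,-0.34,0,0,0,0],[0.39,-0.34,0,0,0,0],[0.39,-0.34,0,0,0,0],[0.39,-0.34,0,0,0,0],[0.37,-0.34,0,0,0,0]]'
python3 -m jog '[[0,0,0,0,0,0.17],[0,0,0,0,0,0.17],[0,0,0,0,0,0.17],[0,0,0,0,0,0.17],[0,0,0,0,0,0.17],[0,0,0,0,0,0],[0,0,0,0,0,0]]'
python3 - <<'E'
from h import *
w=robot.camera_model("wrist");im=robot.capture("wrist")[:,:,::-1];cv2.imwrite("pics/w1.png",im)
go([500,200,290],77)
hsv=cv2.cvtColor(np.ascontiguousarray(im),cv2.COLOR_BGR2HSV)
k=(((hsv[...,0]<5)|(hsv[...,0]>174))&(hsv[...,1]>200)&(hsv[...,2]>100)).astype(np.uint8)
n,l,st,ce=cv2.connectedComponentsWithStats(k);i=1+np.argmax(st[1:,4]);ys,xs=np.nonzero(l==i)
r=cv2.minAreaRect(np.c_[xs,ys].astype(np.float32));b=cv2.boxPoints(r);print(r)
P=np.array([onz(w,p,20) for p in b]);print(P.round(1),P.mean(0).round(1))
E
```

```text
time_s: 1.3
eef_pos: [470.5, -197.1, 256.1]
tool_rot: [-180.0, 0.0, 20.2]
ft_force: [1.0, 0.7, -0.6]
grip_width: 85.1
grasp_force: 0.0
time_s: 2.0
eef_pos: [469.9, -198.7, 256.1]
tool_rot: [180.0, 0.0, -17.9]
ft_force: [-0.5, 0.1, -0.5]
grip_width: 85.1
grasp_force: 0.0
t 2.05 pos [ 470.  -198.8  256.1] rot [ 1.800e+02  2.000e-02 -1.791e+01] F [ 0.3 -0.5 -1.2]
shift [-1.176 -4.858 -0.423]
turn [-4.0000e-04  4.0000e-04 -2.1092e+00] shift after turn [ 4.941 -0.755 -0.423]
((245.5, 137.0), (94.0, 7.0), 90.0)
[[ 552.2 -206.5   20. ]
 [ 549.7 -214.    20. ]
 [ 443.3 -178.6   20. ]
 [ 446.  -170.2   20. ]] [ 497.8 -192.3   20. ]
```

View pics/w1.png

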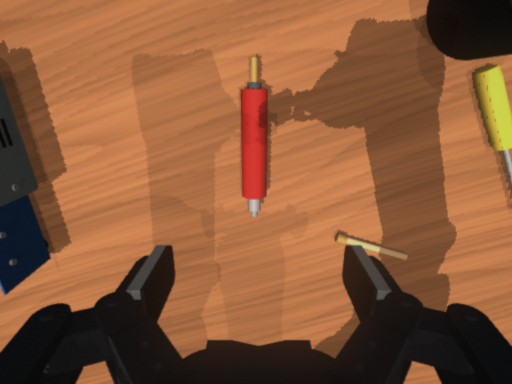

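The wrist picture shows the roller nearly aligned with the tool x. The brass tip is at (254.5,56), the steel tip at (254.5,216), and the sleeve spans rows 88–199 and columns 242–268.

```bash
python3 - <<'E'
from h import *
w=robot.camera_model("wrist");im=cv2.imread("pics/w1.png")
a=onz(w,(254.5,56),16);b=onz(w,(254.5,216.5),16);print(a.round(1),b.round(1),np.linalg.norm(a-b),(a+(b-a)*100/194).round(1))
hsv=cv2.cvtColor(im,cv2.COLOR_BGR2HSV)
k=(((hsv[...,0]<6)|(hsv[...,0]>172))&(hsv[...,1]>190)).astype(np.uint8)
n,l,st,ce=cv2.connectedComponentsWithStats(k);i=1+np.argmax(st[1:,4]);ys,xs=np.nonzero(l==i);print(st[i])
r=cv2.minAreaRect(np.c_[xs,ys].astype(np.float32));print(r)
x0,y0,W,H=st[i][:4]
for y in range(y0+8,y0+H-5,20):
    c=xs[ys==y];print(y,c.min(),c.max(),onz(w,((c.min()+c.max()+1)/2,y),16).round(1))
A=onz(w,(254.5,y0),28);B=onz(w,(254.5,y0+H),25);print(A.round(1),B.round(1),((A+B)/2).round(1),np.linalg.norm(A-B))
E
```

```text
[ 581.9 -231.2   16. ] [ 397.2 -170.7   16. ] 194.40378745095606 [ 486.7 -200.    16. ]
[ 241   89   26  109 2640]
((253.5, 143.0), (108.0, 25.0), 90.0)
97 241 266 [ 540.7 -217.1   16. ]
117 242 266 [ 519.1 -210.6   16. ]
137 242 265 [ 496.8 -202.7   16. ]
157 242 265 [ 473.4 -195.    16. ]
177 242 265 [ 449. -187.   16.]
[ 548.8 -220.5   28. ] [ 425.1 -180.    25. ] [ 487.  -200.2   26.5] 130.23889127899588
```

```bash
python3 -m jog '[[-0.1,-0.4,-0.035,0,0,-0.17],[0,-0.1,-0.035,0,0,-0.17],[0,0,-0.035,0,0,-0.17],[0,0,-0.035,0,0,-0.17],[0,0,-0.035,0,0,-0.17],[0,0,-0.035,0,0,-0.17],[0,0,-0.035,0,0,-0.17],[0,0,-0.035,0,0,-0.17],[0,0,-0.035,0,0,-0.17],[0,0,-0.035,0,0,-0.17],[0,0,-0.035,0,0,-0.17],[0,0,0,0,0,-0.17]]'; python3 -c "
from h import *
go([500,190,290],77)"
```

```text
time_s: 3.25
eef_pos: [474.0, -158.1, 287.5]
tool_rot: [180.0, 0.0, 74.2]
ft_force: [1.1, 1.0, 0.6]
grip_width: 85.0
grasp_force: 0.0
t 3.25 pos [ 474.  -158.1  287.5] rot [179.96   0.    74.16] F [1.1 1.  0.6]
shift [ 4.275 -0.876 -0.032]
turn [ 0.0008  0.     -0.0632] shift after turn [ 4.313 -0.662 -0.032]
```

```bash
python3 -m jog '[[0.475,-0.1,0,0,0,0],[0.475,-0.1,0,0,0,0],[0.475,-0.1,0,0,0,0],[0.475,-0.1,0,0,0,0],[0.475,-0.1,0,0,0,0],[0.475,-0.1,0,0,0,0],[0.475,-0.1,0,0,0,0],[0.475,-0.1,0,0,0,0],[0.475,-0.1,0,0,0,-0.06],[0,0,0,0,0,0],[0,0,0,0,0,0],[0,0,0,0,0,0]]'; python3 - <<'E'
from h import *
w=robot.camera_model("wrist");im=robot.capture("wrist")[:,:,::-1];cv2.imwrite("pics/w2.png",im)
print(robot.sense()["eef_pos"],np.round(w["extrinsics"],4).tolist())
for y in(-85,85):
    a=np.radians(77);print(proj(w,[489+y*np.cos(a),212+y*np.sin(a),80]))
cv2.imwrite("pics/w2b.png",cv2.resize(im,(800,600),interpolation=cv2.INTER_CUBIC))
E
```

```text
time_s: 4.45
eef_pos: [500.9, 189.0, 286.8]
tool_rot: [-180.0, 0.1, 76.4]
ft_force: [0.2, -1.1, 0.9]
grip_width: 85.1
grasp_force: 0.0
[500.98343292 188.75216601 286.92447602] [[0.9719, -0.2353, 0.0005, -441.9422], [-0.2231, -0.9209, 0.3196, 233.9791], [-0.0747, -0.3107, -0.9476, 505.194], [0.0, 0.0, 0.0, 1.0]]
[245.24812612 218.0122231 ]
[241.12150211  64.99478708]
```

View pics/w2b.png

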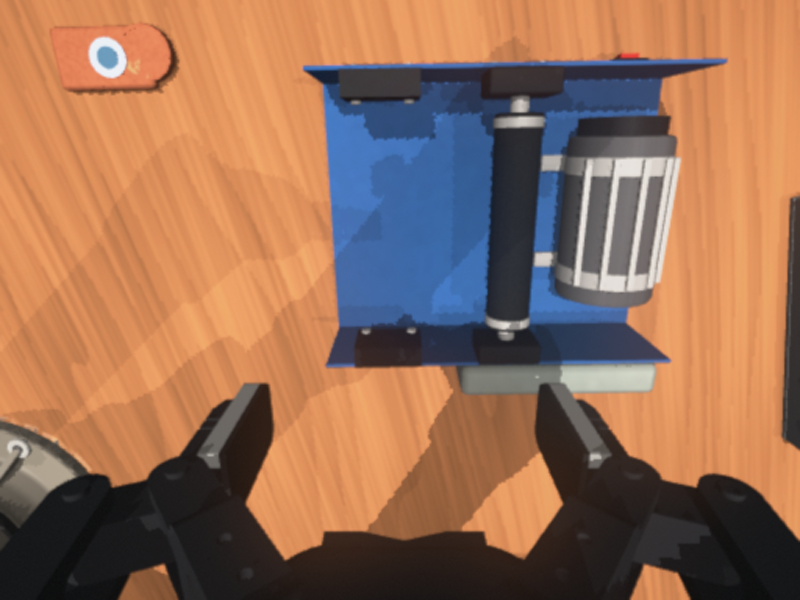

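The wrist view shows both empty blocks, bore_1's at scaled (380,85) and bore_2's at (389,346). I'll enlarge them with brightened contrast for the edges.

```bash
python3 - <<'E'
from h import *
im=cv2.imread("pics/w2.png").astype(float)
f=np.clip((im/255)**0.45*255,0,255).astype(np.uint8)
a=cv2.resize(f[36:72,205:285],None,fx=8,fy=8,interpolation=cv2.INTER_NEAREST)
b=cv2.resize(f[200:240,205:285],None,fx=8,fy=7,interpolation=cv2.INTER_NEAREST)
cv2.imwrite("pics/z2.png",np.vstack([a,np.zeros((8,640,3),np.uint8),b]))
E
```

```text
(no output)
```

View pics/z2.png

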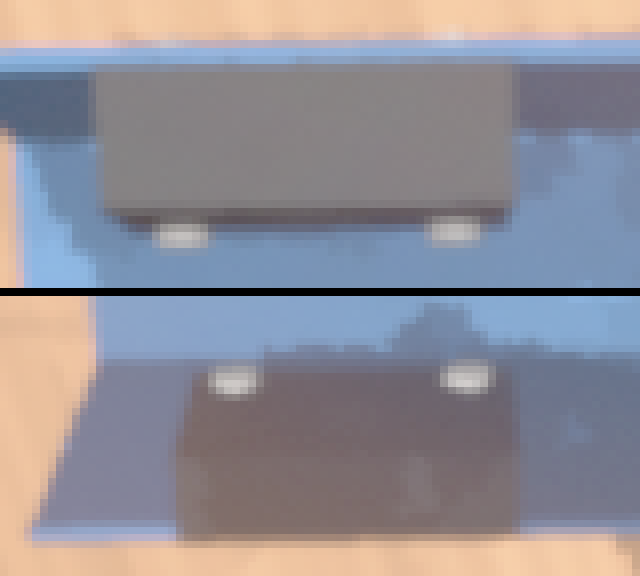

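```bash
python3 - <<'E'
from h import *
E=np.array([[0.9719,-0.2353,0.0005,-441.9422],[-0.2231,-0.9209,0.3196,233.9791],[-0.0747,-0.3107,-0.9476,505.194],[0,0,0,1]])
w={"intrinsics":robot.camera_model("wrist")["intrinsics"],"extrinsics":E}
q={k:onz(w,p,96) for k,p in dict(il=(217.75,62),ir=(269.1,62),ol=(216.9,44.3),or_=(269.3,44),jl=(227.1,222.7),jr=(269.75,222.5),pl=(227.1,234.6),pr=(269.9,234.4)).items()}
for k,v in q.items():print(k,v.round(1))
n=np.linalg.norm;print("w",n(q["il"]-q["ir"]),n(q["jl"]-q["jr"]),"t",n(q["il"]-q["ol"]),n(q["jl"]-q["pl"]))
b1=(q["il"]+q["ir"])/2;b2=(q["jl"]+q["jr"])/2
print(b1,b2,n(b1-b2),(b1+b2)/2,np.degrees(np.arctan2(*(b1-b2)[[1,0]])))
for a,b in(("il","ir"),("jl","jr"),("ol","or_")):
    d=q[b]-q[a];print(np.degrees(np.arctan2(d[1],d[0])))
go([487,-200,150],-18)
E
```

```text
il [487.5 301.4  96. ]
ir [535.6 289.7  96. ]
ol [491.  316.4  96. ]
or_ [539.3 305.   96. ]
jl [450.6 135.2  96. ]
jr [498.2 124.   96. ]
pl [446.5 120.6  96. ]
pr [495.  109.1  96. ]
w 49.4855871405389 48.96459799574449 t 15.45665786452448 15.23425632183873
[511.5026122  295.55597305  96.        ] [474.42270188 129.60109498  96.        ] 170.04687973073473 [492.96265704 212.57853401  96.        ] 77.40506389307416
-13.60733921313446
-13.328011485412881
-13.308713555491742
t 4.5 pos [501.  188.8 286.9] rot [1.800e+02 6.000e-02 7.631e+01] F [ 0.3 -0.6  0.8]
shift [-4.761  0.98   1.716]
turn [1.1000e-03 9.0000e-04 2.0958e+00] shift after turn [1.335 4.676 1.712]
```

```bash
python3 -m jog '[[-0.476,0.098,0,0,0,0],[-0.476,0.098,0,0,0,0],[-0.476,0.098,0,0,0,0],[-0.476,0.098,0,0,0,0],[-0.476,0.098,0,0,0,0],[-0.476,0.098,0,0,0,0],[-0.476,0.098,0,0,0,0],[-0.476,0.098,0,0,0,0],[-0.476,0.098,0,0,0,0],[-0.476,0.098,0,0,0,0]]' 0.65
python3 -m jog '[[0,0,0.14,0,0,0.175],[0,0,0.14,0,0,0.175],[0,0,0.14,0,0,0.175],[0,0,0.14,0,0,0.175],[0,0,0.14,0,0,0.175],[0,0,0.14,0,0,0.175],[0,0,0.14,0,0,0.175],[0,0,0.14,0,0,0.175],[0,0,0.14,0,0,0.175],[0,0,0.14,0,0,0.175],[0,0,0.14,0,0,0.175],[0,0,0.14,0,0,0.175]]'
python3 -m jog '[[0,0,0,0,0,0],[0,0,0,0,0,0]]'
python3 -c "
from h import *
go([487,-200,50],-18.1)"
```

```text
time_s: 5.5
eef_pos: [486.3, -201.1, 287.4]
tool_rot: [180.0, 0.0, 76.3]
ft_force: [0.6, -0.2, 0.5]
grip_width: 55.7
grasp_force: 0.0
time_s: 6.7
eef_pos: [486.6, -199.6, 152.5]
tool_rot: [180.0, -0.0, -18.5]
ft_force: [-0.8, 0.7, -0.5]
grip_width: 55.3
grasp_force: 0.0
time_s: 6.9
eef_pos: [487.0, -198.9, 153.0]
tool_rot: [180.0, 0.0, -17.9]
ft_force: [-0.1, -1.0, 1.2]
grip_width: 55.2
grasp_force: 0.0
t 6.9 pos [ 487.  -198.9  153. ] rot [ 1.7998e+02  1.0000e-02 -1.7950e+01] F [-0.1 -1.   1.2]
shift [0.004 0.013 1.287]
turn [0.0005 0.0002 0.0034] shift after turn [0.004 0.013 1.287]
```

```bash
python3 -m jog '[[0,0.013,0.4,0,0,0],[0,0,0.4,0,0,0],[0,0,0.4,0,0,0],[0,0,0.2,0,0,0],[0,0,0.18,0,0,0],[0,0,0,0,0,0],[0,0,0,0,0,0]]'
python3 -m jog '[[0,0,0,0,0,0],[0,0,0,0,0,0],[0,0,0,0,0,0],[0,0,0,0,0,0],[0,0,0,0,0,0],[0,0,0,0,0,0]]' 0
```

```text
time_s: 7.6
eef_pos: [487.6, -199.5, 27.0]
tool_rot: [-180.0, -0.1, -18.1]
ft_force: [-1.1, -0.5, -0.4]
grip_width: 55.5
grasp_force: 0.0
time_s: 8.2
eef_pos: [488.0, -199.5, 27.7]
tool_rot: [180.0, -0.1, -18.1]
ft_force: [-1.7, -0.7, 5.2]
grip_width: 30.1
grasp_force: 58.8
```

Width 30.1 with a 5 N upward force suggests the pads are biting above the axis. I'll regrip a bit lower.

```bash
python3 -m jog '[[0,0,0,0,0,0],[0,0,0,0,0,0],[0,0,0,0,0,0],[0,0,0.015,0,0,0],[0,0,0.015,0,0,0],[0,0,0.01,0,0,0],[0,0,0,0,0,0],[0,0,0,0,0,0]]' 0.47
python3 -m jog '[[0,0,0,0,0,0],[0,0,0,0,0,0],[0,0,0,0,0,0],[0,0,0,0,0,0],[0,0,0,0,0,0]]' 0
```

```text
time_s: 9.0
eef_pos: [487.1, -199.1, 23.6]
tool_rot: [180.0, 0.0, -18.1]
ft_force: [-1.9, 1.2, 8.7]
grip_width: 40.3
grasp_force: 4.1
time_s: 9.5
eef_pos: [487.9, -199.4, 24.7]
tool_rot: [180.0, -0.1, -18.1]
ft_force: [-4.0, 1.3, 19.1]
grip_width: 30.4
grasp_force: 61.6
```

```bash
python3 -m jog '[[0,0,-0.05,0,0,0],[0,0,-0.1,0,0,0],[0,0,-0.4,0,0,0],[0,0,-0.5,0,0,0],[0,0,-0.5,0,0,0],[0,0,-0.5,0,0,0],[0,0,-0.3,0,0,0],[0,0,0,0,0,0],[0,0,0,0,0,0]]'
python3 - <<'E'
from h import *
w=robot.camera_model("wrist");s=robot.sense();im=robot.capture("wrist")[:,:,::-1];cv2.imwrite("pics/w3.png",im)
print(np.round(w["extrinsics"],4).tolist(),s["wrist_torque"])
go([493,200,200],77)
E
```

```text
time_s: 10.4
eef_pos: [486.5, -198.9, 210.6]
tool_rot: [180.0, 0.0, -18.1]
ft_force: [0.7, 0.6, -3.3]
grip_width: 30.3
grasp_force: 60.1
[[-0.31, -0.9507, 0.0009, -38.9601], [-0.9014, 0.2942, 0.3176, 469.879], [-0.3022, 0.0977, -0.9482, 503.2079], [0.0, 0.0, 0.0, 1.0]] [-0.00157414  0.03027175  0.06319298]
t 10.45 pos [ 485.9 -198.8  209.7] rot [ 1.7999e+02  1.5000e-01 -1.8090e+01] F [ 0.   0.1 -3.6]
shift [-1.464 -4.766  0.124]
turn [-0.0027  0.0027 -2.1131] shift after turn [ 4.877 -1.035  0.121]
```

View pics/w3.png

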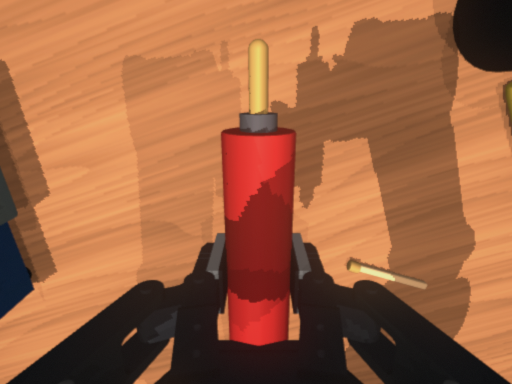

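The roller is held straight. The pin lies on column 258 (the principal column), its tip is at (258,39.5), and the housing end is near row 114.

```bash
python3 - <<'E'
from h import *
s=robot.sense();w=robot.camera_model("wrist");T=Ro.from_euler("xyz",s["tool_rot"],degrees=True)
im=cv2.imread("pics/w3.png");print(im[36:46,258].tolist());print([ (y,im[y,258].tolist()) for y in range(106,134,2)])
def t(p,X):
    c,d=ray(w,p);c=T.inv().apply(c-s["eef_pos"]);d=T.inv().apply(d);q=c+d*(X-c[0])/d[0];return q
for c in(-1,0,1):
    print(c,"tip",t((258.3,39.5),100+c).round(1),"sleeve top end",t((258.3,129),65+c).round(1),"housing/pin",t((258.3,113.5),72+c).round(1))
E
```

```text
[[86, 136, 213], [85, 135, 211], [79, 130, 197], [68, 124, 170], [75, 141, 190], [84, 158, 211], [90, 169, 223], [96, 180, 230], [100, 186, 233], [102, 193, 234]]
[(106, [112, 213, 235]), (108, [112, 213, 235]), (110, [111, 211, 235]), (112, [73, 136, 176]), (114, [66, 84, 104]), (116, [109, 110, 120]), (118, [110, 111, 121]), (120, [110, 111, 122]), (122, [110, 111, 122]), (124, [110, 111, 122]), (126, [110, 111, 122]), (128, [109, 109, 121]), (130, [73, 75, 89]), (132, [50, 53, 83])]
-1 tip [99.   0.4  5.6] sleeve top end [64.   0.5 19.4] housing/pin [71.   0.4 18.1]
0 tip [100.    0.4  12.5] sleeve top end [65.   0.4 11.4] housing/pin [72.   0.4  4.6]
1 tip [101.    0.4  19.3] sleeve top end [66.   0.4  3.4] housing/pin [73.   0.4 -8.8]
```

```bash
cat >> h.py <<'E'
SEAT=np.array([493,212.6,80.]);YAW=77.0;OFF=np.array([-0.5,0.4,8.7])
def tcp(tipy,tipz,up,comp=0.,x=0.,lift=0.):
    """TCP for sprung tip at (x,tipy,tipz) in seat frame, tilt up deg, pin compressed comp"""
    G=Ro.from_euler("z",YAW,degrees=True)*Ro.from_euler("y",up,degrees=True)*Ro.from_euler("x",180,degrees=True)
    F=Ro.from_euler("z",YAW-90,degrees=True)
    tip=SEAT+F.apply([x,tipy,tipz+lift])
    return tip-G.apply(np.array([100-comp,0,0])+OFF)
def state(n=1):
    """sprung free-tip position, plain tip, centre in the seat frame from the measured pose; force in seat axes"""
    s=robot.sense();T=Ro.from_euler("xyz",s["tool_rot"],degrees=True);F=Ro.from_euler("z",YAW-90,degrees=True)
    f=lambda v:(F.inv().apply(s["eef_pos"]+T.apply(OFF+np.array([v,0,0]))-SEAT)).round(1)
    print("t",round(s["time_s"],2),"tip",f(100),"mid",f(0),"plain",f(-94),"rot",np.round(s["tool_rot"],1),"F",F.inv().apply(s["ft_force"]).round(1),"Tq",F.inv().apply(s["wrist_torque"]).round(2))
E
python3 -m jog '[[0,0,0,0,0,-0.176],[0,0,0,0,0,-0.176],[0,0,0,0,0,-0.176],[0,0,0,0,0,-0.176],[0,0,0,0,0,-0.176],[0,0,0,0,0,-0.176],[0,0,0,0,0,-0.176],[0,0,0,0,0,-0.176],[0,0,0,0,0,-0.176],[0,0,0,0,0,-0.176],[0,0,0,0,0,-0.176],[0,0,0,0,0,-0.176]]'
python3 -m jog '[[0,0,0,0,0,0],[0,0,0,0,0,0]]'
python3 -c "
from h import *
P=tcp(70,83.3,9,lift=60);print(P);go(P,77,9)"
```

```text
time_s: 11.65
eef_pos: [485.7, -198.7, 208.7]
tool_rot: [-179.7, -0.1, 77.3]
ft_force: [0.4, -0.1, -3.6]
grip_width: 30.3
grasp_force: 60.1
time_s: 11.85
eef_pos: [486.2, -198.9, 209.6]
tool_rot: [-179.8, -0.0, 76.7]
ft_force: [0.0, -0.1, -3.6]
grip_width: 30.3
grasp_force: 60.1
[486.55591704 186.46577471 247.45811783]
t 11.85 pos [ 486.2 -198.9  209.6] rot [-1.7984e+02 -4.0000e-02  7.6730e+01] F [ 0.  -0.1 -3.6]
shift [ 4.69  -1.104 -0.467]
turn [-0.0041 -0.2009 -0.0058] shift after turn [ 4.563 -1.08  -1.202]
```

```bash
sed -i 's/tip=SEAT+F.apply(\[x,tipy,tipz+lift\])/tip=SEAT+F.apply([x,tipy,tipz-80+lift])/' h.py
python3 -m jog '[[0.469,-0.11,0,0,0,0],[0.469,-0.11,0,0,0,0],[0.469,-0.11,0,0,0,0],[0.469,-0.11,0,0,0,0],[0.469,-0.11,0,0,0,0],[0.469,-0.11,0,0,0,0],[0.469,-0.11,0,0,0,0],[0.469,-0.11,0,0,0,0],[0.469,-0.11,0,0,0,0],[0.469,-0.11,0,0,0,0],[0,0,0,0,-0.1,-0.006],[0,0,0,0,-0.1,0]]'
python3 -m jog '[[0,0,0,0,0,0],[0,0,0,0,0,0]]'
python3 - <<'E'
from h import *
P=tcp(70,83.3,9,lift=15);state();go(P,77,9)
E
```

```text
time_s: 13.05
eef_pos: [485.7, 187.1, 210.7]
tool_rot: [180.0, 9.2, 77.1]
ft_force: [-0.3, -0.6, -3.5]
grip_width: 30.5
grasp_force: 60.0
time_s: 13.25
eef_pos: [485.8, 186.5, 210.4]
tool_rot: [-179.9, 8.9, 77.2]
ft_force: [-0.5, 0.2, -3.5]
grip_width: 30.3
grasp_force: 60.0
t 13.25 tip [ -1.   69.9 106.4] mid [ -0.7 -28.9 121.9] plain [  -0.4 -121.8  136.5] rot [-179.9    8.9   77.2] F [-0.5  0.1 -3.5] Tq [ 0.26 -0.03  0.04]
t 13.25 pos [485.8 186.5 210.4] rot [-179.94    8.93   77.18] F [-0.5  0.2 -3.5]
shift [0.172 0.01  1.086]
turn [-0.0008 -0.0015  0.0039] shift after turn [0.174 0.009 1.085]
```

```bash
python3 -m jog '[[0.043,0.002,0.27,0,0,0],[0.043,0.002,0.27,0,0,0],[0.043,0.002,0.27,0,0,0],[0.043,0.002,0.27,0,0,0],[0,0,0,0,0,0],[0,0,0,0,0,0]]'
python3 - <<'E'
from h import *
state();w=robot.camera_model("wrist");im=robot.capture("wrist")[:,:,::-1];cv2.imwrite("pics/w4.png",im)
for y in(85,):
    F=Ro.from_euler("z",YAW-90,degrees=True)
    for x in(-25,0,25):print(proj(w,SEAT+F.apply([x,y,16])))
sd=robot.capture("side")[:,:,::-1];
f=lambda a:np.clip((a/255.)**0.6*255,0,255).astype(np.uint8)
a=f(im[0:250,140:380]);b=f(sd[170:260,140:255]);a=cv2.resize(a,None,fx=1.6,fy=1.6);b=cv2.resize(b,None,fx=3.5,fy=3.5,interpolation=cv2.INTER_CUBIC)
o=np.zeros((400,790,3),np.uint8);o[:a.shape[0],:a.shape[1]]=a;o[:b.shape[0],386:386+b.shape[1]]=b[:,:404];cv2.imwrite("pics/z4.png",o)
E
```

```text
time_s: 13.85
eef_pos: [486.8, 185.3, 123.9]
tool_rot: [-180.0, 9.0, 77.1]
ft_force: [0.3, 0.4, -3.0]
grip_width: 30.3
grasp_force: 60.0
t 13.85 tip [ 0.4 68.9 19.7] mid [  0.5 -29.9  35.4] plain [   0.7 -122.7   50. ] rot [-180.     9.    77.1] F [ 0.2  0.4 -3. ] Tq [ 0.34 -0.01  0.01]
[192.70162945  -8.95298218]
[259.96992257  -8.77555525]
[327.20413974  -8.59821819]
```

View pics/z4.png

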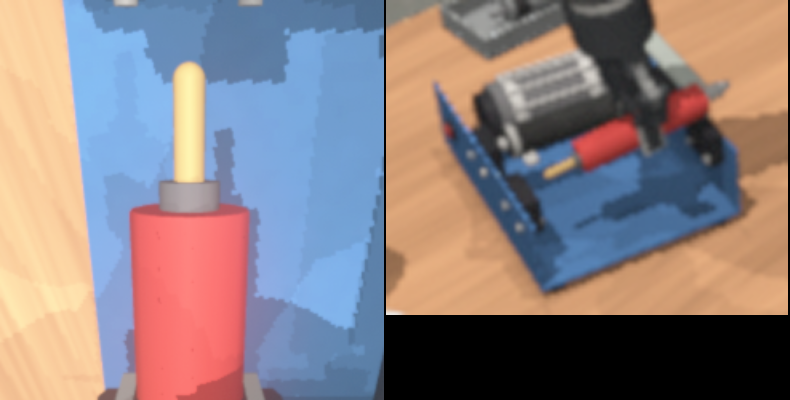

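```bash
python3 - <<'E'
from h import *
m=robot.camera_model("side");F=Ro.from_euler("z",YAW-90,degrees=True)
g=lambda *p:proj(m,SEAT+F.apply(p)).round(1)
s=robot.sense();T=Ro.from_euler("xyz",s["tool_rot"],degrees=True)
for v in(100,72,65):
    p=proj(m,s["eef_pos"]+T.apply(OFF+np.array([v,0,0])));print(v,p.round(1),"crop",(386+(p[0]-140)*3.5).round(),((p[1]-170)*3.5).round())
for p in((0,69,19.7),(1,69,19.7),(0,70,19.7),(0,69,20.7)):print(p,g(*p))
for p in((-25,85,16),(-25,101,16),(-25,85,-20),(-48,104,-80),(-25,-85,16)):
    q=g(*p);print(p,"crop",(386+(q[0]-140)*3.5).round(),((q[1]-170)*3.5).round())
im=robot.capture("side")[:,:,::-1];f=np.clip((im/255.)**0.5*255,0,255).astype(np.uint8)
cv2.imwrite("pics/z5.png",cv2.resize(f[198:243,160:215],None,fx=12,fy=12,interpolation=cv2.INTER_NEAREST))
E
```

```text
100 [184.7 219.5] crop 542.0 173.0
72 [192.6 215.5] crop 570.0 159.0
65 [194.5 214.6] crop 577.0 156.0
(0, 69, 19.7) [185.1 219.8]
(1, 69, 19.7) [185.  219.6]
(0, 70, 19.7) [184.8 219.9]
(0, 69, 20.7) [185.1 219.5]
(-25, 85, 16) crop 539.0 198.0
(-25, 101, 16) crop 522.0 205.0
(-25, 85, -20) crop 543.0 229.0
(-48, 104, -80) crop 541.0 300.0
(-25, -85, 16) crop 707.0 137.0
```

View pics/z5.png

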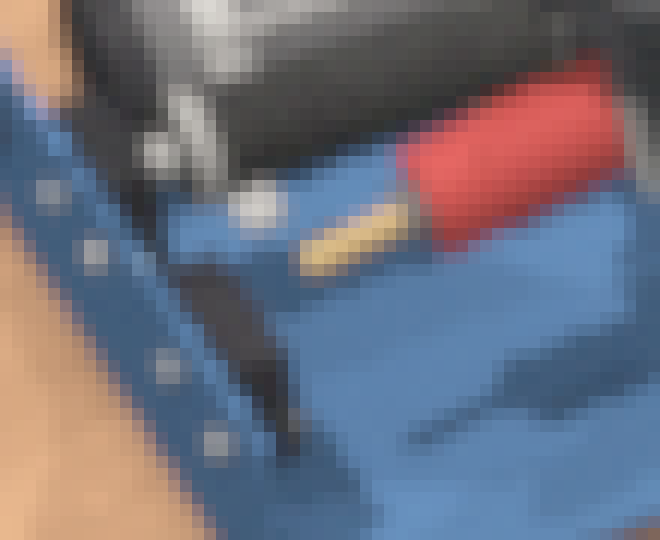

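The side view has the brass tip at (185.2,220.1) against a predicted (184.7,219.5), and the block's front corner agrees to half a pixel as well. I'll lower to the bore line and advance.

```bash
python3 -c "
from h import *
go(tcp(72,83.0,9),77,9)"
```

```text
t 14.0 pos [487.6 186.3 124.9] rot [179.9    8.9   77.14] F [ 0.3 -0.5 -3.4]
shift [ 0.058 -0.013  0.215]
turn [ 0.0027 -0.0021  0.0032] shift after turn [ 0.058 -0.013  0.215]
```

```bash
python3 -m jog '[[0.015,-0.003,0.055,0,0,0],[0.015,-0.003,0.055,0,0,0],[0.015,-0.003,0.055,0,0,0],[0.013,-0.003,0.05,0,0,0],[0,0,0,0,0,0],[0,0,0,0,0,0]]'; python3 -c "
from h import *
state()"
python3 -m jog '[[0.04,0,0,0,0,0],[0.04,0,0,0,0,0],[0.03,0,0,0,0,0],[0.03,0,0,0,0,0],[0.03,0,0,0,0,0],[0,0,0,0,0,0]]';python3 -c "
from h import *
state()"
```

```text
time_s: 14.6
eef_pos: [486.7, 188.4, 106.3]
tool_rot: [180.0, 9.0, 77.2]
ft_force: [0.6, 0.2, 4.5]
grip_width: 30.4
grasp_force: 61.1
t 14.6 tip [-0.7 71.9  2.1] mid [ -0.3 -26.9  17.8] plain [   0.  -119.7   32.5] rot [180.    9.   77.2] F [0.5 0.3 4.5] Tq [-0.46 -0.17  0.06]
time_s: 15.2
eef_pos: [488.9, 202.1, 103.3]
tool_rot: [-179.9, 9.0, 77.3]
ft_force: [-0.1, 0.4, -3.9]
grip_width: 30.2
grasp_force: 60.3
t 15.2 tip [-1.7 85.8 -0.8] mid [ -1.3 -13.   14.7] plain [  -0.8 -105.8   29.4] rot [-179.9    9.    77.3] F [-0.2  0.3 -3.9] Tq [ 0.24  0.   -0.01]
```

The upward 8 N blip during lowering was probably the sleeve's lower edge brushing the bore_2 block top. It's free again, so I'll check numerically for slip in the grip: roller features in the wrist image before and after should be identical.

```bash
python3 - <<'E'
from h import *
im=np.ascontiguousarray(robot.capture("wrist")[:,:,::-1]);cv2.imwrite("pics/w6.png",im);sd=np.ascontiguousarray(robot.capture("side")[:,:,::-1]);cv2.imwrite("pics/s6.png",sd)
for n in("w3","w4","w6"):
    a=cv2.imread(f"pics/{n}.png");h=cv2.cvtColor(a,cv2.COLOR_BGR2HSV)
    k=((h[...,0]>16)&(h[...,0]<28)&(h[...,1]>110)&(h[...,2]>60)).astype(np.uint8);k[:,:235]=0;k[:,280:]=0;k[135:]=0
    r=[(y,np.nonzero(k[y])[0]) for y in range(0,130)];r=[(y,c.min(),c.max()) for y,c in r if len(c)>3]
    v=a[:,258].astype(int);print(n,"pin rows",r[0],r[len(r)//2],r[-1], "sat edge", [y for y in range(100,140) if h[y,258,1]<60][:1],[y for y in range(118,145) if h[y,258,2]>0 and h[y,258,1]>150][:1],
     [ (np.nonzero((h[y,180:330,1]>150)&((h[y,180:330,0]<6)|(h[y,180:330,0]>172)))[0][[0,-1]]+180).tolist() for y in(140,180,220)])
    print([tuple(v_) for v_ in a[34:46,258].tolist()][::2])
E
```

```text
w3 pin rows (40, np.int64(254), np.int64(261)) (77, np.int64(249), np.int64(266)) (113, np.int64(251), np.int64(265)) sat edge [115] [133] [[222, 295], [223, 293], [225, 291]]
[(84, 133, 207), (86, 136, 213), (79, 130, 197), (75, 141, 190), (90, 169, 223), (100, 186, 233)]
w4 pin rows (40, np.int64(254), np.int64(262)) (77, np.int64(250), np.int64(266)) (113, np.int64(252), np.int64(263)) sat edge [115] [134] [[222, 294], [223, 293], [225, 291]]
[(150, 95, 59), (149, 95, 57), (135, 123, 136), (108, 193, 239), (120, 217, 250), (128, 227, 253)]
w6 pin rows (42, np.int64(256), np.int64(260)) (78, np.int64(250), np.int64(266)) (113, np.int64(252), np.int64(262)) sat edge [115] [133] [[222, 294], [224, 292], [225, 291]]
[(55, 53, 55), (56, 53, 55), (57, 54, 56), (57, 55, 60), (62, 107, 142), (69, 122, 162)]
```

No slip worth noting. I'll correct 1.2 mm up and 1 mm in +x, then advance in small steps while watching forces.

```bash
python3 -m jog '[[0,0.012,-0.015,0,0,0],[0,0,0,0,0,0]]'; python3 -m jog '[[0.02,0,0,0,0,0],[0.02,0,0,0,0,0],[0,0,0,0,0,0]]'; python3 -c "
from h import *
state()"; python3 -m jog '[[0.02,0,0,0,0,0],[0.02,0,0,0,0,0],[0,0,0,0,0,0]]'; python3 -c "
from h import *
state()"
```

```text
time_s: 15.5
eef_pos: [490.4, 201.3, 105.1]
tool_rot: [180.0, 9.0, 77.2]
ft_force: [-0.2, -0.6, -3.3]
grip_width: 30.1
grasp_force: 60.3
time_s: 15.8
eef_pos: [490.9, 204.1, 104.4]
tool_rot: [-180.0, 9.0, 77.2]
ft_force: [-0.4, -1.3, -2.2]
grip_width: 30.3
grasp_force: 60.3
t 15.8 tip [-0.1 88.2  0.2] mid [  0.2 -10.6  15.9] plain [   0.6 -103.4   30.6] rot [-180.     9.    77.2] F [-0.1 -1.4 -2.2] Tq [ 0.02 -0.03 -0.  ]
time_s: 16.1
eef_pos: [491.5, 206.9, 103.8]
tool_rot: [-180.0, 9.1, 77.2]
ft_force: [-0.5, -4.3, -2.9]
grip_width: 30.2
grasp_force: 60.3
t 16.1 tip [-0.1 91.  -0.4] mid [ 0.2 -7.7 15.3] plain [   0.5 -100.5   30.1] rot [-180.     9.1   77.2] F [ 0.4 -4.3 -2.9] Tq [-0.53 -0.02  0.  ]
```

```bash
python3 - <<'E'
from h import *
state();w=robot.camera_model("wrist");im=np.ascontiguousarray(robot.capture("wrist")[:,:,::-1]);cv2.imwrite("pics/w7.png",im)
F=Ro.from_euler("z",YAW-90,degrees=True)
sf=lambda p,z:F.inv().apply(onz(w,p,z)-SEAT).round(1)
for c in(205,225,240,258,275,290,310):
    print(c,[tuple(im[y,c].tolist()) for y in range(20,70,4)])
c=im[26:70,258].astype(int);print([tuple(x) for x in c.tolist()])
for r in(36,40,44,48,52):print(r,sf((225,r),96),sf((258,r),80))
print([ (x,im[20,x].tolist()) for x in range(160,360,8)])
E
```

```text
t 16.1 tip [-0.1 91.  -0.4] mid [ 0.2 -7.7 15.3] plain [   0.5 -100.5   30.1] rot [-180.     9.1   77.2] F [ 0.4 -4.3 -2.9] Tq [-0.53 -0.02  0.  ]
205 [(66, 64, 66), (67, 65, 66), (67, 65, 66), (68, 65, 67), (67, 65, 66), (67, 65, 66), (68, 65, 67), (67, 64, 65), (68, 66, 67), (69, 65, 67), (164, 106, 60), (232, 152, 85), (231, 152, 85)]
225 [(67, 65, 66), (67, 66, 67), (67, 65, 66), (68, 65, 66), (67, 65, 66), (66, 66, 66), (67, 64, 66), (67, 65, 67), (68, 66, 67), (69, 66, 67), (209, 131, 76), (218, 136, 79), (216, 136, 79)]
240 [(68, 64, 66), (67, 65, 66), (66, 63, 65), (66, 64, 66), (56, 52, 55), (56, 52, 53), (57, 53, 54), (58, 54, 55), (57, 53, 55), (58, 54, 56), (151, 95, 56), (151, 96, 58), (151, 95, 58)]
258 [(57, 54, 53), (57, 54, 54), (56, 53, 53), (57, 54, 54), (56, 54, 54), (56, 53, 54), (57, 54, 55), (58, 54, 56), (58, 53, 56), (59, 55, 59), (81, 143, 188), (81, 142, 187), (103, 185, 230)]
275 [(59, 54, 54), (58, 53, 54), (59, 54, 54), (58, 53, 54), (58, 53, 55), (58, 53, 56), (58, 55, 55), (59, 55, 56), (58, 55, 56), (59, 55, 57), (119, 77, 50), (120, 77, 52), (121, 78
[... 1066 characters left out ...]
. ]
40 [-12.3  91.3  16. ] [-1.2 91.   0. ]
44 [-12.4  90.1  16. ] [-1.2 89.7  0. ]
48 [-12.4  88.8  16. ] [-1.2 88.3  0. ]
52 [-12.5  87.6  16. ] [-1.2 86.8  0. ]
[(160, [117, 182, 249]), (168, [112, 176, 246]), (176, [219, 139, 77]), (184, [67, 65, 67]), (192, [67, 64, 67]), (200, [68, 65, 67]), (208, [68, 65, 67]), (216, [66, 64, 66]), (224, [67, 65, 66]), (232, [67, 65, 65]), (240, [68, 64, 66]), (248, [58, 53, 54]), (256, [58, 55, 54]), (264, [58, 54, 54]), (272, [60, 55, 55]), (280, [59, 54, 54]), (288, [59, 55, 54]), (296, [60, 54, 55]), (304, [62, 54, 54]), (312, [61, 55, 53]), (320, [61, 54, 54]), (328, [63, 56, 54]), (336, [101, 63, 37]), (344, [100, 64, 37]), (352, [100, 63, 36])]
```

```bash
python3 - <<'E'
from h import *
im=cv2.imread("pics/w7.png").astype(int)
for y in(57,58,59,60,62,66,72,90,105):
    r=im[y,235:285];k=np.nonzero((r[:,2]-r[:,0]>25))[0]+235;print(y,(k.min(),k.max(),len(k)) if len(k) else None)
E
```

```text
57 None
58 (np.int64(249), np.int64(267), 19)
59 (np.int64(249), np.int64(267), 19)
60 (np.int64(249), np.int64(267), 19)
62 (np.int64(249), np.int64(267), 19)
66 (np.int64(249), np.int64(267), 19)
72 (np.int64(249), np.int64(267), 19)
90 (np.int64(249), np.int64(267), 19)
105 (np.int64(249), np.int64(267), 19)
```

The pin is cut off flat at full width (columns 249–267) along the block edge at row 58, so it is inside the bore. I'll continue in small steps.

```bash
for i in 1; do python3 -m jog '[[0.025,0,0,0,0,0],[0,0,0,0,0,0],[0,0,0,0,0,0]]' >/dev/null; python3 -c "
from h import *
state()"; done; python3 -m jog '[[0.025,0,0,0,0,0],[0,0,0,0,0,0],[0,0,0,0,0,0]]'>/dev/null; python3 -c "
from h import *
state()"
```

```text
t 16.45 tip [-0.1 94.7 -0. ] mid [ 0.3 -4.1 15.4] plain [  0.7 -97.   30. ] rot [180.    8.9  77.2] F [-0.8 -0.5 -1.1] Tq [ 0.12 -0.01  0.02]
t 16.75 tip [-0.1 96.3 -0.5] mid [ 0.3 -2.5 15. ] plain [  0.7 -95.4  29.6] rot [180.    8.9  77.2] F [ 0.8 -1.4 -0.7] Tq [ 0.19 -0.02 -0.01]
```

```bash
python3 -m jog '[[0,0,-0.01,0,0,0],[0.025,0,0,0,0,0],[0,0,0,0,0,0],[0,0,0,0,0,0]]' >/dev/null; python3 -c "
from h import *
state()";  python3 -m jog '[[0.025,0,0,0,0,0],[0,0,0,0,0,0],[0,0,0,0,0,0]]'>/dev/null; python3 -c "
from h import *
state()";python3 -m jog '[[0.025,0,0,0,0,0],[0,0,0,0,0,0],[0,0,0,0,0,0]]'>/dev/null; python3 -c "
from h import *
state()"
```

```text
t 17.15 tip [-0.1 97.4 -0.5] mid [ 0.2 -1.3 15.2] plain [  0.6 -94.2  30. ] rot [-180.     9.    77.2] F [ 0.2 -2.  -0.3] Tq [-0.01 -0.13 -0.02]
t 17.45 tip [-0.1 99.3 -0.8] mid [ 0.2  0.5 14.9] plain [  0.5 -92.3  29.7] rot [-180.     9.    77.2] F [ 0.6 -3.7  1. ] Tq [-0.36 -0.1   0.04]
t 17.75 tip [ -0.2 101.1  -1.1] mid [ 0.2  2.4 14.6] plain [  0.5 -90.4  29.4] rot [-180.     9.    77.2] F [ 0.3 -5.4  1.3] Tq [-0.66 -0.1  -0.03]
```

```bash
python3 -m jog '[[0,0,0,0,0.022,0],[0,0,0.015,0,0,0],[0,0,0,0,0.022,0],[0,0,0.012,0,0,0],[0,0,0,0,0,0],[0,0,0,0,0,0]]' >/dev/null; python3 -c "
from h import *
state()"; python3 -m jog '[[0.025,0,0,0,0,0],[0.025,0,0,0,0,0],[0,0,0,0,0,0],[0,0,0,0,0,0]]'>/dev/null; python3 -c "
from h import *
state()"
```

```text
t 18.35 tip [-2.000e-01  1.013e+02 -1.000e-01] mid [ 0.1  2.  12.2] plain [  0.4 -91.2  23.8] rot [-180.     7.1   77.2] F [ 0.7 -5.2 -0.8] Tq [-0.8  -0.17 -0.05]
t 18.75 tip [ -0.2 104.3  -0.9] mid [ 0.1  5.1 11.6] plain [  0.4 -88.2  23.3] rot [-179.9    7.2   77.2] F [ 1.4 -6.5 -0.5] Tq [-1.23 -0.12 -0.02]
```

```bash
cat > st.sh <<'E'
python3 -c "
from h import *
state()"
E
python3 -m jog '[[0.025,0,-0.004,0,0,0],[0.025,0,0,0,0,0],[0,0,0,0,0,0],[0,0,0,0,0,0]]'>/dev/null; sh st.sh; python3 -m jog '[[0,0,0,0,0,0]]'>/dev/null; sh st.sh; python3 -m jog '[[0.0125,0,0,0,0,0],[0.0125,0,0,0,0,0],[0,0,0,0,0,0],[0,0,0,0,0,0]]'>/dev/null; sh st.sh; python3 -m jog '[[0,0,0,0,0,0]]'>/dev/null; sh st.sh;
```

```text
t 19.15 tip [ -0.2 107.1  -1.5] mid [ 0.   8.  11.2] plain [  0.3 -85.3  23.1] rot [-179.9    7.3   77.1] F [  0.7 -10.4   0.4] Tq [-1.72 -0.11 -0.01]
t 19.25 tip [ -0.2 107.1  -1.5] mid [ 0.   7.9 11.2] plain [  0.3 -85.3  23.1] rot [-179.9    7.3   77.1] F [  0.4 -10.    1.1] Tq [-1.66 -0.15 -0.04]
t 19.65 tip [ -0.2 108.6  -1.9] mid [ 0.   9.4 10.9] plain [  0.2 -83.8  22.9] rot [-179.9    7.3   77.1] F [ -0.2 -10.8   0.7] Tq [-1.93 -0.1  -0.05]
t 19.75 tip [ -0.2 108.5  -1.9] mid [-0.   9.4 10.9] plain [  0.2 -83.9  22.9] rot [-179.9    7.4   77.1] F [  1.2 -10.6   1.5] Tq [-1.95 -0.14 -0.03]
```

```bash
python3 -m jog '[[0.0125,0,-0.01,0,0,0],[0.0125,0,0,0,0,0],[0,0,0,0,0,0],[0,0,0,0,0,0]]'>/dev/null; sh st.sh; python3 -m jog '[[0.0125,0,0,0,0,0],[0,0,0,0,0,0],[0,0,0,0,0,0]]'>/dev/null; sh st.sh; python3 -m jog '[[0,0,0,0,0,0]]'>/dev/null; sh st.sh;
```

```text
t 20.15 tip [ -0.2 110.   -1.7] mid [-0.  10.8 11.2] plain [  0.1 -82.4  23.4] rot [-179.9    7.4   77.1] F [  0.6 -12.2   1. ] Tq [-2.2  -0.09 -0.04]
t 20.45 tip [ -0.2 110.7  -1.9] mid [-0.  11.5 11.1] plain [  0.1 -81.7  23.2] rot [-179.9    7.4   77.1] F [  0.1 -11.8   0.6] Tq [-2.33 -0.15 -0.05]
t 20.55 tip [ -0.2 110.7  -1.9] mid [-0.  11.5 11.1] plain [  0.1 -81.7  23.3] rot [-179.9    7.4   77.1] F [  0.5 -13.2   1.2] Tq [-2.34 -0.12 -0.07]
```

```bash
python3 -m jog '[[0.011,0,0,0,0,0],[0,0,0,0,0,0],[0,0,0.02,0,0.022,0],[0,0,0,0,0,0],[0,0,0,0,0,0]]'>/dev/null; sh st.sh; python3 -m jog '[[0,0,0.02,0,0.022,0],[0,0,0,0,0,0],[0,0,0,0,0,0]]'>/dev/null; sh st.sh
```

```text
t 21.05 tip [-1.000e-01  1.113e+02 -2.000e+00] mid [-0.  11.9  9.3] plain [  0.1 -81.5  19.9] rot [-179.9    6.5   77.1] F [  0.8 -12.6   1. ] Tq [-2.41 -0.1  -0.01]
t 21.35 tip [ -0.2 111.4  -1.9] mid [-0.  11.9  7.7] plain [  0.1 -81.7  16.7] rot [-179.9    5.5   77.1] F [  0.7 -12.4   1.4] Tq [-2.42 -0.07 -0.1 ]
```

```bash
python3 -m jog '[[0.012,0,0,0,0,0],[0,0,0,0,0,0],[0,0,0,0,0,0]]'>/dev/null; sh st.sh; python3 -m jog '[[0,0,0.02,0,0.022,0],[0,0,0,0,0,0],[0,0,0,0,0,0]]'>/dev/null; sh st.sh;  python3 -m jog '[[0,0,0.02,0,0.022,0],[0,0,0,0,0,0],[0,0,0,0,0,0]]'>/dev/null; sh st.sh
```

```text
t 21.65 tip [-1.000e-01  1.123e+02 -2.000e+00] mid [-0.  12.7  7.6] plain [  0.1 -80.9  16.6] rot [-179.9    5.5   77.1] F [  0.2 -12.6   1.6] Tq [-2.53 -0.07 -0.04]
t 21.95 tip [ -0.2 112.3  -2. ] mid [-0.  12.6  5.9] plain [  0.1 -81.1  13.3] rot [-179.9    4.5   77.1] F [  0.4 -14.3   1.3] Tq [-2.57 -0.07 -0.03]
t 22.25 tip [-1.000e-01  1.124e+02 -1.900e+00] mid [-0.  12.6  4.3] plain [  0.1 -81.2  10.1] rot [-179.9    3.5   77.1] F [  1.3 -14.3   2. ] Tq [-2.61 -0.04 -0.  ]
```

```bash
python3 -m jog '[[0,0,0.02,0,0.022,0],[0,0,0,0,0,0],[0,0,0,0,0,0]]'>/dev/null; sh st.sh;  python3 -m jog '[[0,0,0.019,0,0.022,0],[0,0,0,0,0,0],[0,0,0,0,0,0]]'>/dev/null; sh st.sh;  python3 -m jog '[[0,0,0.018,0,0.022,0],[0,0,0,0,0,0],[0,0,0,0,0,0]]'>/dev/null; sh st.sh
```

```text
t 22.55 tip [ -0.2 112.6  -1.8] mid [-0.1 12.7  2.6] plain [  0.  -81.2   6.8] rot [-179.9    2.5   77.1] F [  0.  -13.8   1.6] Tq [-2.57 -0.06 -0.  ]
t 22.85 tip [ -0.2 112.7  -1.7] mid [-0.1 12.7  1. ] plain [  0.  -81.3   3.6] rot [-179.8    1.6   77.1] F [  0.7 -14.2   1.8] Tq [-2.62 -0.1  -0.05]
t 23.15 tip [ -0.2 112.8  -1.4] mid [-0.1 12.8 -0.5] plain [ -0.  -81.2   0.5] rot [-179.8    0.6   77. ] F [  0.7 -14.3   1.2] Tq [-2.64 -0.01  0.02]
```

```bash
python3 -m jog '[[0,0,0,0,0.013,0],[0,0,0,0,0,0],[0,0,0,0,0,0]]'>/dev/null; sh st.sh;  python3 -m jog '[[-0.0125,0,0,0,0,0],[-0.0125,0,0,0,0,0],[0,0,0,0,0,0]]'>/dev/null; sh st.sh;  python3 -m jog '[[-0.0125,0,0,0,0,0],[-0.0125,0,0,0,0,0],[0,0,0,0,0,0],[0,0,0,0,0,0]]'>/dev/null; sh st.sh
```

```text
t 23.45 tip [ -0.2 112.7  -0.6] mid [-0.1 12.7 -0.6] plain [ -0.  -81.3  -0.6] rot [-179.8   -0.    77. ] F [  0.1 -15.1   0.6] Tq [-2.74 -0.1   0.03]
t 23.75 tip [ -0.2 111.2  -0.4] mid [-0.1 11.2 -0.5] plain [ -0.  -82.8  -0.6] rot [-1.799e+02 -1.000e-01  7.710e+01] F [  0.7 -14.3   1. ] Tq [-2.45 -0.12 -0.02]
t 24.15 tip [ -0.2 109.9  -0.2] mid [-0.1  9.9 -0.4] plain [  0.1 -84.1  -0.6] rot [-1.799e+02 -1.000e-01  7.710e+01] F [  0.2 -12.5  -0.2] Tq [-2.35 -0.12 -0.09]
```

```bash
python3 -m jog '[[-0.0125,0,0,0,0,0],[-0.0125,0,0,0,0,0],[0,0,0,0,0,0],[0,0,0,0,0,0]]'>/dev/null; sh st.sh;  python3 -m jog '[[-0.0125,0,0,0,0,0],[-0.0125,0,0,0,0,0],[0,0,0,0,0,0],[0,0,0,0,0,0]]'>/dev/null; sh st.sh
```

```text
t 24.55 tip [ -0.2 108.4   0. ] mid [-0.1  8.4 -0.3] plain [  0.1 -85.6  -0.6] rot [-179.9   -0.2   77.1] F [  1.  -11.1  -0.6] Tq [-2.07 -0.15 -0.03]
t 24.95 tip [ -0.3 106.9   0.2] mid [-0.1  6.9 -0.2] plain [  0.1 -87.1  -0.5] rot [-179.9   -0.2   77.1] F [  0.6 -10.2  -0.6] Tq [-1.87 -0.16 -0.05]
```

Force is following the spring with the plain tip past the block face, so the plain pin is entering its bore. I'll keep easing back.

```bash
python3 -m jog '[[-0.0125,0,0,0,0,0],[-0.0125,0,0,0,0,0],[0,0,0,0,0,0],[0,0,0,0,0,0]]'>/dev/null; sh st.sh;  python3 -m jog '[[-0.0125,0,0,0,0,0],[-0.0125,0,0,0,0,0],[0,0,0,0,0,0],[0,0,0,0,0,0]]'>/dev/null; sh st.sh; python3 -m jog '[[-0.0125,0,0,0,0,0],[0,0,0,0,0,0],[0,0,0,0,0,0]]'>/dev/null; sh st.sh
```

```text
t 25.35 tip [ -0.3 105.4   0.3] mid [-0.   5.4 -0.2] plain [  0.2 -88.6  -0.6] rot [-179.9   -0.3   77.1] F [ 1.5 -8.6 -0.3] Tq [-1.68 -0.16 -0.09]
t 25.75 tip [ -0.3 103.9   0.5] mid [-0.   3.9 -0.1] plain [  0.2 -90.1  -0.6] rot [-179.9   -0.3   77.1] F [ 0.3 -8.4 -2.4] Tq [-1.39 -0.2  -0.07]
t 26.05 tip [ -0.3 103.2   0.5] mid [-0.   3.2 -0.1] plain [  0.2 -90.8  -0.6] rot [-179.9   -0.3   77.2] F [ 0.7 -6.5 -2.7] Tq [-1.22 -0.18 -0.13]
```

```bash
python3 -m jog '[[-0.0125,0,0,0,0,0],[0,0,0,0,0,0],[0,0,0,0,0,0]]'>/dev/null; sh st.sh;  python3 -m jog '[[-0.0125,0,0,0,0,0],[0,0,0,0,0,0],[0,0,0,0,0,0]]'>/dev/null; sh st.sh; python3 -m jog '[[-0.006,0,0,0,0,0],[0,0,0,0,0,0],[0,0,0,0,0,0]]'>/dev/null; sh st.sh
```

```text
t 26.35 tip [ -0.3 102.5   0.6] mid [ 0.   2.5 -0. ] plain [  0.3 -91.5  -0.7] rot [-179.9   -0.4   77.2] F [ 1.1 -6.8 -2.9] Tq [-1.12 -0.22 -0.04]
t 26.65 tip [ -0.3 101.8   0.7] mid [-0.   1.8 -0. ] plain [  0.3 -92.2  -0.7] rot [-179.9   -0.4   77.2] F [-0.2 -5.4 -3.4] Tq [-0.96 -0.22 -0.12]
t 26.95 tip [ -0.3 101.5   0.7] mid [ 0.   1.5 -0. ] plain [  0.3 -92.5  -0.7] rot [-179.9   -0.4   77.2] F [ 1.3 -5.6 -3.7] Tq [-0.93 -0.26 -0.09]
```

```bash
python3 -m jog '[[-0.0125,0,0,0,0,0],[0,0,0,0,0,0],[0,0,0,0,0,0]]'>/dev/null; sh st.sh;  python3 -m jog '[[-0.01,0,0,0,0,0],[0,0,0,0,0,0],[0,0,0,0,0,0]]'>/dev/null; sh st.sh
```

```text
t 27.25 tip [ -0.4 100.8   0.8] mid [-0.   0.8  0.1] plain [  0.3 -93.2  -0.6] rot [-179.9   -0.4   77.2] F [ 1.5 -5.  -7. ] Tq [-0.81 -0.39 -0.1 ]
t 27.55 tip [ -0.4 100.6   1. ] mid [-0.   0.6  0.2] plain [  0.3 -93.4  -0.6] rot [-180.    -0.5   77.2] F [  2.2  -2.8 -10.3] Tq [-0.54 -0.47 -0.07]
```

```bash
python3 -m jog '[[0,0,0,0,-0.011,0],[0,0,0,0,0,0],[0,0,0,0,0,0]]'>/dev/null; sh st.sh;  python3 -m jog '[[0,0,0.008,0,0,0],[0,0,0,0,0,0],[0,0,0,0,0,0]]'>/dev/null; sh st.sh
```

```text
t 27.85 tip [ -0.5 100.5   0.2] mid [-0.1  0.5  0.3] plain [  0.3 -93.5   0.4] rot [-180.     0.    77.2] F [  1.9  -4.8 -12.3] Tq [-0.49 -0.47 -0.02]
t 28.15 tip [-4.000e-01  1.005e+02  1.000e-01] mid [-0.1  0.5  0.2] plain [  0.3 -93.5   0.2] rot [-180.     0.    77.2] F [ 0.4 -6.3 -6.9] Tq [-0.78 -0.16 -0.03]
```

```bash
python3 -m jog '[[-0.004,0,0.008,0,0,0],[0,0,0,0,0,0],[0,0,0,0,0,0]]'>/dev/null; sh st.sh;  python3 -m jog '[[0,0,0,0,0,0],[0,0,0,0,0,0],[0,0,0,0,0,0],[0,0,0,0,0,0]]' 0.55; sh st.sh
```

```text
t 28.45 tip [-3.000e-01  1.007e+02  1.000e-01] mid [0.1 0.7 0.1] plain [  0.5 -93.3   0.1] rot [180.   -0.   77.2] F [-0.6 -4.7 -2.7] Tq [-0.77  0.04 -0.02]
time_s: 28.85
eef_pos: [493.4, 214.5, 88.6]
tool_rot: [180.0, -0.1, 77.3]
ft_force: [-0.2, -0.2, 0.5]
grip_width: 46.8
grasp_force: 0.0
t 28.85 tip [-0.000e+00  1.015e+02  1.000e-01] mid [ 0.4  1.5 -0.1] plain [  0.8 -92.5  -0.2] rot [ 1.80e+02 -1.00e-01  7.73e+01] F [-0.2 -0.3  0.5] Tq [0.02 0.01 0.01]
```

```bash
python3 -m jog '[[0,0,-0.1,0,0,0],[0,0,-0.3,0,0,0],[0,0,-0.5,0,0,0],[0,0,-0.5,0,0,0],[0,0,-0.5,0,0,0],[0,0,-0.5,0,0,0],[0,0,0,0,0,0],[0,0,0,0,0,0]]'; python3 - <<'E'
from h import *
im=np.ascontiguousarray(robot.capture("wrist")[:,:,::-1]);w=robot.camera_model("wrist");cv2.imwrite("pics/w9.png",im)
F=Ro.from_euler("z",YAW-90,degrees=True)
for p in((0,-85,0),(0,85,0),(0,-65,10),(0,65,10)):print(p,proj(w,SEAT+F.apply(p)).round(1))
h=cv2.cvtColor(im,cv2.COLOR_BGR2HSV);k=(((h[...,0]<6)|(h[...,0]>172))&(h[...,1]>190)).astype(np.uint8)
n,l,st,ce=cv2.connectedComponentsWithStats(k);i=1+np.argmax(st[1:,4]);print(st[i])
ys,xs=np.nonzero(l==i)
for y in np.linspace(st[i][1]+5,st[i][1]+st[i][3]-5,5).astype(int):
    c=xs[ys==y];print(y,F.inv().apply(onz(w,((c.min()+c.max()+1)/2,y),80)-SEAT).round(1))
f=np.clip((im/255.)**0.6*255,0,255).astype(np.uint8)[:260,130:400];cv2.imwrite("pics/z9.png",cv2.resize(f,None,fx=2.3,fy=2.3,interpolation=cv2.INTER_CUBIC))
E
```

```text
time_s: 29.65
eef_pos: [493.3, 213.8, 281.4]
tool_rot: [179.9, -0.1, 77.2]
ft_force: [0.7, -0.3, 0.2]
grip_width: 46.7
grasp_force: 0.0
(0, -85, 0) [258.7 235.9]
(0, 85, 0) [259.5  86.1]
(0, -65, 10) [258.8 224.4]
(0, 65, 10) [259.4 107.1]
[245 109   5  14  44]
114 [-12.9  57.4   0. ]
115 [-12.9  56.3   0. ]
116 [-14.   55.3   0. ]
117 [-12.9  54.3   0. ]
118 [-13.4  53.3   0. ]
```

View pics/z9.png

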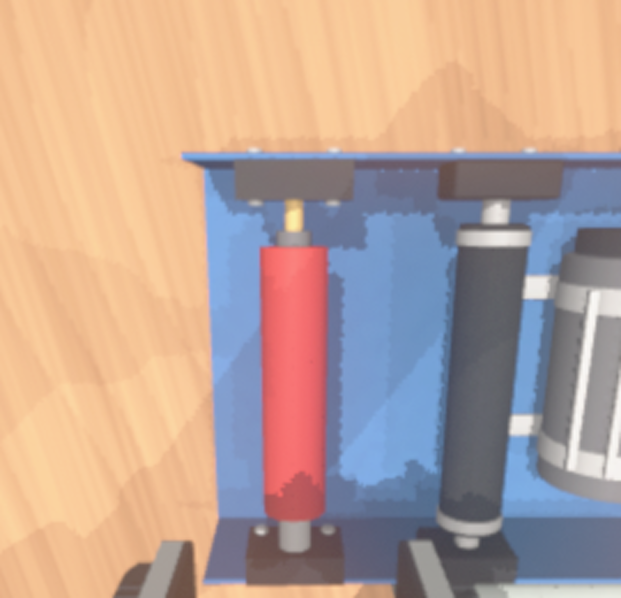

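The last picture shows the roller level between the two blocks. The brass pin is in the top block (crop (294,200)) with about 13 mm showing, as expected when home. The steel hub sits against the bottom block at (295,548), and the gripper is clear.

```bash
python3 -c "
from rig import robot
print(robot.close_job())"
```

```text
the job is handed in; nothing more can be done
None
```

The idler roller is fitted, sprung pin in bore_1 and plain pin in bore_2. The last picture shows it level and home, the gripper is clear, and the job is handed in at about 30 s. During lowering the sleeve brushed the bore_2 block at about 8 N; the highest force I read was about 15 N.

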